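# Start the clamp screw of a suppository mould

### The arm

A 6-joint arm with a two-finger parallel gripper is mounted at the origin on a cart in front of the work surface, level with it; the furniture and walls round the work are solid. World frame = base frame: x ahead of the robot, y to its left, z up, the work surface at z = 0. Lengths are in m, angles in rad, forces in N, time in s.
With the tool pointing down it reaches from about 0.35 to 0.95 m from the base axis. Payload 17.4 kg.
Tool frame: the origin (TCP) lies between the finger pads; the fingertips stand 19 mm ahead of it and the grasp point (between the pads) is the TCP (arm.tips_ahead is the distance from the TCP to the fingertips, in m); z points along the fingers, y is the direction in which the jaws open and shut (so a half turn about z gives the same grasp; the last joint's range is limited). The gripper opens to 93 mm and grips with 3 to 60 N. Pads are 15 mm wide; open, the fingers measure 128 mm over their backs; the gripper's body (75 mm by 188 mm) begins 65 mm behind the grasp point.
Start: joints at [-1.386, 0.116, 1.442, -0, 1.584, -0.038], TCP at [0.149, -0.658, 0.238] pointing down, gripper open.
Joint ranges: [-2.83, 2.83], [-0.83, 2.19], [0.07, 2.5], [-1.14, 4.28], [0.01, 3], [-2.97, 2.97]. Speed limits (rad/s): [1.89, 1.89, 2.22, 3.14, 3.14, 3.14].

### API

Orientations are given as a rotation vector (axis times angle).
In Python, from rig import arm gives the robot as it stands.
- The arm moves only by the tool step_arm, never from a script. Its argument "increments" is text: rows parted by semicolons, each of 6 numbers parted by spaces: the shift along the world's x, y, z in mm, then the turn, a rotation vector about the world's x, y, z in rad. A call has 1 to 12 rows; each row shifts and turns the commanded pose from where the row before left it; what a row does not reach is not made up. A row lasts 1/10 s, in which the tool goes at most 50 mm and 8.59 degrees, less where a joint would pass 70% of its speed; a pose out of reach is approached as far as the arm can. A call is refused whole if a number of a shift passes 50 or a number of a turn 0.15, either way. A call with a gripper value outside its range is refused whole. "claw" is the finger opening in mm, from 0 to 93, set as the call begins (left out, the last holds). The fingers move at their own pace and stop on an object; "force" is the grip in N (left out, the last holds). Time passes only in rows, so rows that do not move let the fingers close. It gives the time, the measured TCP pose, the force and the opening at its end, in the units of the state.
- arm.sense(): the state, without advancing time (a new reading comes with each control period).
- arm.read_camera(name): name is "side" or "top" or "wrist"; returns a dict with "pixels" (384x512x3 uint8, red, green, blue), "camera_matrix" (3x3 intrinsics, pixels), "k1" (the pictures are not rectified: a ray, as slopes to the right and down, at radius r is drawn at 1 + k1 r^2 times it, then the intrinsics apply), "eye" and "attitude" of the camera in the world; the wrist camera has in their place "T_tool_cam" (4x4, takes a point from camera to tool coordinates, whose origin is the TCP and whose axes are the flange's). Camera axes: x right, y down, z forward; pixel columns grow to the right and rows downward; lengths in m; the calibration is good to about 2 mm. A picture is of the moment at which its call begins: read the wrist's pose just before it. There is no depth.
- arm.finish_job(): hands the job in, once; it reports no verdict.
The state is a dict: "clock": time; "joint_positions": joint angles; "joint_velocities": joint speeds; "tau": joint torques, N m; "eef_pos": TCP position; "eef_rot": TCP orientation; "wrist_force": force on the tool from outside, world axes, zero at the start; "ft_torque": the same for the moment, N m; "gripper_width": opening from 0.0 (shut) to 1.0 (fully open).
Only numpy, scipy, OpenCV 4.12 (cv2) and the standard library are available. Lean on these libraries where they do the work, as an engineer would, in place of code of your own. Each camera call takes 0.05 s, during which the arm holds its last target.

### The job

The clamp screw with the black knob stands loose in the boss of the suppository mould, with its lug lying on top of the thread. Keeping it down in the boss, turn it backward (counter-clockwise seen from above) until you feel it drop into the start of the thread, then turn it forward (clockwise) about one full turn so that it is properly started. Finish while still holding the knob in the gripper, and do not shift the small red-lidded jar standing nearby.

Things in the scene. Friction and masses are not known exactly. Their poses are not given: they have to be found in the camera images.
- screw_knob (a point): centre of the loose clamp screw's round black knob: 40 mm across, 30 mm high, grip at any yaw; 122 mm above the worktop at the start, leaning a little, up to 5 mm off the boss axis. White line on top: the lug's direction (point +x). Screw 0.11 to 0.21 kg; its steel shank, 18 mm across, reaches 87 mm below this point; one round lug, 4 mm thick, 63 mm below this point, reaches 14 mm from the axis.
- boss_mouth (a point): centre of the open top of the boss, an upright aluminium tube 49 mm across, 70 mm high, with a right-hand thread inside, 10 mm a turn. Past the drop, turned forward, the screw runs down the thread under the ring, 10 mm a turn, with little friction, and stays at its height when let go. Centre the grip on the boss axis; at the end the knob stands upright.
- lead_in_ring (a point): centre of the flat ring 58 mm above the worktop inside the boss, on which the lug lies. It has one opening with 45 degrees of play for the lug. A 10 mm high stop on the ring ends the opening: turned backward the lug comes over the opening, then meets the stop; turned forward on the ring it meets the stop's other face.
- thread_start (a point): the same point on the boss axis, 49 mm above the worktop: the height to which the lug's underside drops. Where the opening lies round the axis must be felt: the lug starts 0.75 to 1.9 rad of backward turn before its middle. Over it the screw sinks about 9 mm by its own weight if let go, or under a light push if held (a firm grip holds it up).
- mould_base: fixed mould base, origin on the boss axis at worktop height, z up. Aluminium plate 90 (x) x 135 (y) x 8 mm, from 50 mm to the right of the boss axis (-y) to 85 mm to its left (+y); left of the boss stands the steel mould block, from y = 32 to 82 mm, 80 mm long along x, 48 mm high.
- red_jar: small white jar with red lid, 45 x 45 x 40 mm, loose bystander; origin under its centre
Mind the look-alikes: they are no part of the job. Leave any pink look-alike of the part that bears screw_knob alone.

How it is judged:
On the way, in this order (a step that is already met when the one before it is completed fails the run):
1. the screw has dropped into the start of the thread (z of screw_knob in the frame of mould_base below 0.118 m and horizontal distance between screw_knob and boss_mouth below 0.006 m), for 0.1 s.
2. the screw has been turned forward about one turn (z of screw_knob in the frame of mould_base below 0.107 m and horizontal distance between screw_knob and boss_mouth below 0.006 m), for 0.1 s.
At the end, for the whole second after the job is handed in: the knob's centre is 100 to 107 mm above the mould base's underside (about one turn, give or take a quarter, past the drop), within 5 mm of the boss axis, tilted under 0.12 rad, at rest, and gripped by the fingers with over 2 N (z of screw_knob in the frame of mould_base between 0.1 and 0.107 m and horizontal distance between screw_knob and boss_mouth below 0.005 m and angle between screw_knob's own z axis and vertical below 0.12 rad and contact force between the fingers and clamp_screw above 2 N and linear speed of clamp_screw below 0.02 m/s); the arm keeps its last pose, push and grip.
It fails at once if the screw is lifted out of the ring (over 8 mm) (z of screw_knob in the frame of mould_base above 0.131 m).
It fails at once if the screw is run in far beyond one turn (z of screw_knob in the frame of mould_base below 0.096 m).
It fails at once if the red-lidded jar is moved over 30 mm (distance of red_jar from where it was at the start of the episode above 0.03 m).
It also fails if it takes over 72 s, if anything falls off the work surface, if the arm or the gripper's body presses on something with over 40 N, if the wrist force passes 120 N, or if a joint passes its speed limit or range.

## Working session

There is one attempt and no reset: what is moved stays moved. The work goes in short steps, Python scripts to look and compute and a tool call to move; the robot and the scene stay as the last step left them, time stands still between calls to the robot, and variables do not carry over. Pictures are saved under pics/ and viewed, and the job is handed in when it is done.

Besides the shell and the picture viewer there is one more tool, called after "Call:" in YAML: its name, and indented under it one key for each argument. step_arm: Moves the arm, as the interface text tells. Its arguments: {"type":"object","properties":{"increments":{"type":"string"},"claw":{"type":"number"},"force":{"type":"number"}},"required":["increments"]}

```bash
ls; mkdir -p pics
python3 - <<'E'
from rig import arm
import cv2
print(arm.sense())
for n in ("side","top","wrist"):
    d=arm.read_camera(n)
    cv2.imwrite(f"pics/{n}0.png",d["pixels"][:,:,::-1])
    print(n,{k:v for k,v in d.items() if k!="pixels"})
E
```

```text
pics
{'clock': 0.0, 'joint_positions': array([-1.38577619e+00,  1.16490131e-01,  1.44226028e+00, -3.62930460e-05,
        1.58399958e+00, -3.77781474e-02]), 'joint_velocities': array([-8.25335169e-04, -1.69074624e-03, -5.04644495e-04, -1.51022096e-05,
       -7.57279298e-04,  1.65942484e-03]), 'tau': array([-5.05536984e-03, -7.21266675e+01, -6.22609448e+01,  7.75921368e-02,
        2.40124972e-02, -1.07959199e-04]), 'eef_pos': array([ 0.14910998, -0.65813859,  0.23690547]), 'eef_rot': array([-3.12097526e+00, -3.49118599e-01,  1.90498040e-04]), 'wrist_force': array([-0.43714874,  0.40326246,  0.65285947]), 'ft_torque': array([ 0.06492746, -0.02580997, -0.02888931]), 'gripper_width': 0.9999358842105773}
side {'camera_matrix': array([[370.40775314,   0.        , 249.1991472 ],
       [  0.        , 370.40775314, 189.42670503],
       [  0.        ,   0.        ,   1.        ]]), 'k1': -0.006014466533509656, 'eye': array([0.27549819, 0.6053746 , 0.66417791]), 'attitude': array([-0.45630667,  2.72111578, -1.19263667])}
top {'camera_matrix': array([[461.55135219,   0.        , 254.30317255],
       [  0.        , 461.55135219, 193.5413986 ],
       [  0.        ,   0.        ,   1.        ]]), 'k1': 0.040487117056946506, 'eye': array([ 0.30385733, -0.00285766,  0.94086773]), 'attitude': array([-2.04703745,  2.1685335 , -0.2317718 ])}
wrist {'camera_matrix': array([[266.91058409,   0.        , 258.57774743],
       [  0.        , 266.91058409, 194.55283204],
       [  0.        ,   0.        ,   1.        ]]), 'k1': -0.001416499447847917, 'T_tool_cam': array([[ 6.91377150e-04, -9.66443266e-01, -2.56879224e-01,
         7.06413667e-02],
       [ 9.99999701e-01,  5.79534533e-04,  5.11095039e-04,
         4.58606656e-04],
       [-3.45073978e-04, -2.56879500e-01,  9.66443378e-01,
        -1.46973671e-01],
       [ 0.00000000e+00,  0.00000000e+00,  0.00000000e+00,
         1.00000000e+00]])}
```

View pics/side0.png

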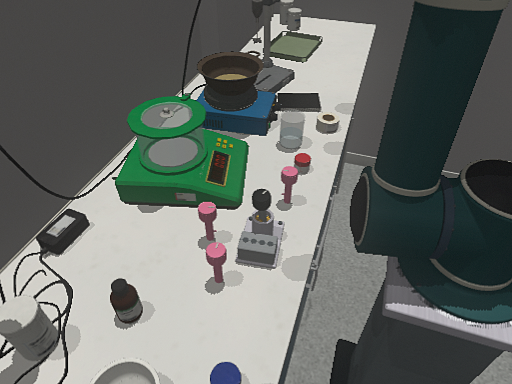

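View pics/top0.png

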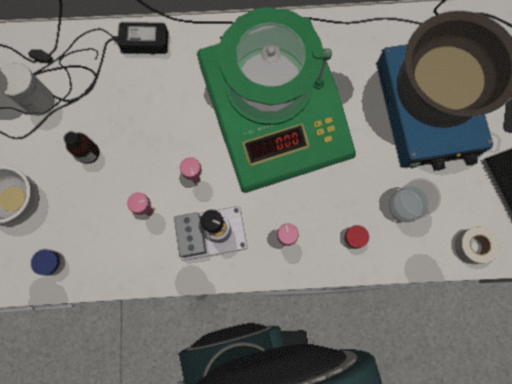

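View pics/wrist0.png

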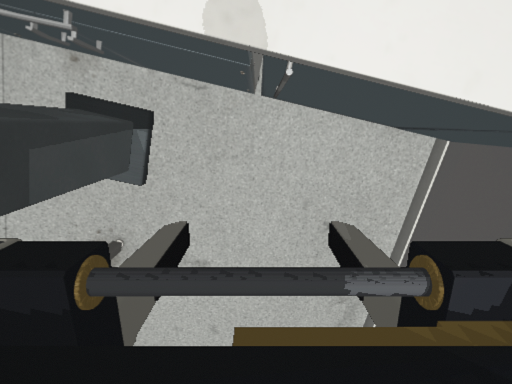

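The side view shows the black knob at about (262,199), with the boss below it at about (263,222). In the top view the knob is at about (213,222). The pink look-alikes in the top view are at (190,170), (139,204) and (288,235), and the red jar is at (357,237).

```bash
cat > h.py <<'E'
import numpy as np, cv2
from scipy.spatial.transform import Rotation as R
from rig import arm
def ray(d,u,v,pose=None):
    K=d["camera_matrix"];x=(u-K[0,2])/K[0,0];y=(v-K[1,2])/K[1,1]
    X,Y=x,y
    for _ in range(20):
        s=1+d["k1"]*(X*X+Y*Y);X,Y=x/s,y/s
    c=np.array([X,Y,1.])
    if pose is None:
        return np.array(d["eye"]),R.from_rotvec(d["attitude"]).as_matrix()@c
    T=np.eye(4);T[:3,:3]=R.from_rotvec(pose[1]).as_matrix();T[:3,3]=pose[0]
    T=T@d["T_tool_cam"];return T[:3,3],T[:3,:3]@c
def plane(o,r,z): return o+r*(z-o[2])/r[2]
def proj(d,p,pose=None):
    if pose is None: o,M=np.array(d["eye"]),R.from_rotvec(d["attitude"]).as_matrix()
    else:
        T=np.eye(4);T[:3,:3]=R.from_rotvec(pose[1]).as_matrix();T[:3,3]=pose[0]
        T=T@d["T_tool_cam"];o,M=T[:3,3],T[:3,:3]
    c=M.T@(np.array(p)-o);x,y=c[:2]/c[2];s=1+d["k1"]*(x*x+y*y);K=d["camera_matrix"]
    return np.array([K[0,0]*x*s+K[0,2],K[1,1]*y*s+K[1,2]])
E
python3 - <<'E'
from h import *
d=arm.read_camera("top");p=d["pixels"][:,:,::-1]
c=p[190:270,165:255];cv2.imwrite("pics/topc.png",cv2.resize(c,None,fx=8,fy=7,interpolation=cv2.INTER_NEAREST))
s=arm.read_camera("side");q=s["pixels"][:,:,::-1]
c=q[180:275,225:300];cv2.imwrite("pics/sidec.png",cv2.resize(c,None,fx=6,fy=6,interpolation=cv2.INTER_NEAREST))
g=p.max(2)
for n,dd,im,b,zz in (("top",d,p,(200,205,228,240),.122),("side",s,q,(245,180,280,215),.122)):
    m=np.zeros(im.shape[:2],np.uint8);m[b[1]:b[3],b[0]:b[2]]=(im.max(2)[b[1]:b[3],b[0]:b[2]]<60)
    n_,l,st,ce=cv2.connectedComponentsWithStats(m);i=1+st[1:,4].argmax();print(n,st[i],ce[i])
    cen=st[i][:2]+st[i][2:4]/2-.5
    print(plane(*ray(dd,*ce[i]),zz),plane(*ray(dd,*cen),zz))
print("jar",plane(*ray(d,357,237),.04))
E
```

```text
top [200 211  24  24 388] [210.66237113 221.82731959]
[0.43612822 0.07054663 0.122     ] [0.43482449 0.06909374 0.122     ]
side [252 189  18  22 307] [260.75570033 199.67100977]
[0.43622546 0.07158471 0.122     ] [0.43689014 0.07126909 0.122     ]
jar [ 0.40306258 -0.20640701  0.04      ]
```

View pics/topc.png

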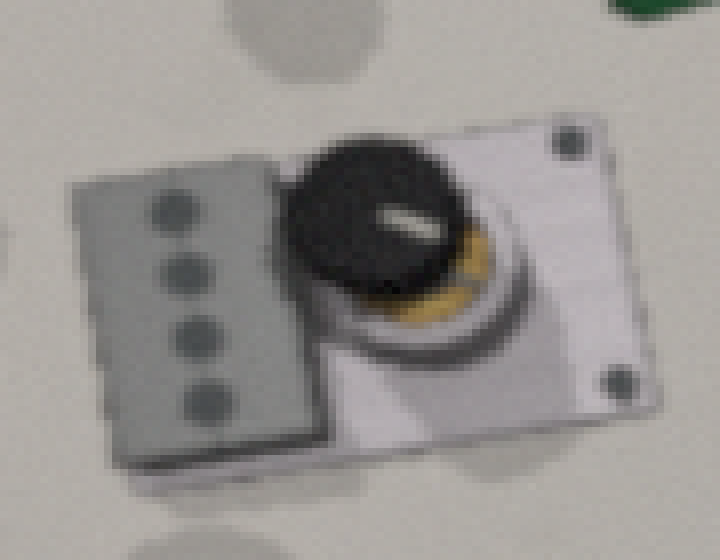

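View pics/sidec.png

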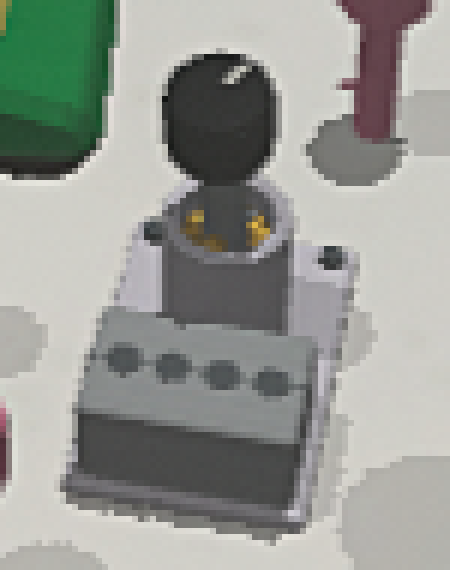

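Run:
```python
from h import *
d=arm.read_camera("top");s=arm.read_camera("side")
A=plane(*ray(d,240,206.9),.008);B=plane(*ray(d,246.9,248.3),.008);C=plane(*ray(d,181.9,260.3),.008)
print(A,B,C,np.linalg.norm(A-B),np.linalg.norm(B-C))
M=(A+B)/2;dr=(C-B);dr/=np.linalg.norm(dr);print("axis plate",M+dr*.05, "yaw",np.arctan2(*(A-B)[[1,0]]))
print("rim side",plane(*ray(s,(252+274.7)/2,217),.07))
for n,e in (("pk1",(190,168)),("pk2",(138,203)),("pk3",(288,233))):print(n,plane(*ray(d,*e),.13))
for n,e in (("pk3s",(289,175)),("pk1s",(207,211)),("pk2s",(216,254))):print(n,plane(*ray(s,*e),.12))
a=plane(*ray(d,165+385/8,190+213/7),.137);b=plane(*ray(d,165+435/8,190+230/7),.137);print("line",np.arctan2(*(b-a)[[1,0]]))
```

```text
[0.48202755 0.01941435 0.008     ] [0.39644526 0.00980919 0.008     ] [0.38012641 0.1410634  0.008     ] 0.08611961588039808 0.13226478148777868
axis plate [0.4330674  0.06422974 0.008     ] yaw 0.11176531857358685
rim side [0.42963812 0.07036282 0.07      ]
pk1 [0.53594293 0.10368747 0.13      ]
pk2 [0.47641626 0.1981144  0.13      ]
pk3 [ 0.40705127 -0.06568866  0.13      ]
pk3s [ 0.40080918 -0.02737838  0.12      ]
pk1s [0.53043805 0.13679992 0.12      ]
pk2s [0.47062132 0.23143065 0.12      ]
line -2.0005429619995234
```

Run:
```python
from h import *
d=arm.read_camera("top");s=arm.read_camera("side")
def tri(a,b):
    o1,r1=ray(d,*a);o2,r2=ray(s,*b)
    t=np.linalg.lstsq(np.c_[r1,-r2],o2-o1,rcond=None)[0];p,q=o1+t[0]*r1,o2+t[1]*r2;return (p+q)/2,np.linalg.norm(p-q)
for n,a,b in (("disc knob",(270,50),(167,112)),("disc",(271,60),(167,117)),("pk1",(190,168),(207,209)),("pk3",(288,234),(289,174)),("pk2",(138,203),(216,251)),("beaker",(408,200),(293,118)),("knob",(212,221.5),(261,200))):print(n,*tri(a,b))
for z in (.15,.2,.25):print([plane(*ray(d,u,v),z)[:2].round(3) for u,v in((271,122),(222,60),(320,60))])
```

```text
disc knob [ 0.71250804 -0.05211949  0.21035172] 0.0071697231030479185
disc [ 0.70895916 -0.05241985  0.19438936] 0.004928162950433179
pk1 [0.54588194 0.10838354 0.09341676] 0.0010388216133861098
pk3 [ 0.40993741 -0.06891196  0.08739987] 0.0013479367594448793
pk2 [0.48342864 0.20690678 0.09396891] 0.001298015109981693
beaker [ 0.4580124  -0.29293211  0.1025206 ] 0.002116540727091178
knob [0.43692239 0.06843634 0.11802307] 0.0006028913478201547
[array([ 0.608, -0.048]), array([0.736, 0.035]), array([ 0.725, -0.147])]
[array([ 0.589, -0.045]), array([0.708, 0.033]), array([ 0.698, -0.138])]
[array([ 0.57 , -0.042]), array([0.681, 0.031]), array([ 0.671, -0.129])]
```

Call:
step_arm:
  increments: "30 15 2 0 0 0; 40 20 2 0 0 0.1; 40 20 2 0 0 0.1; 40 25 2 0 0 0.1; 40 30 2 0 0 0.1; 40 35 2 0 0 0.1; 20 40 0 0 0 0.1; 10 40 0 0 0 0.1; 10 40 0 0 0 0.1; 10 40 0 0 0 0.1; 3 40 0 0 0 0.1; 0 40 0 0 0 0.1"

```text
clock: 1.65
eef_pos: [0.4298, -0.2738, 0.2495]
eef_rot: [2.475, 1.935, 0.0]
wrist_force: [0.1, 0.1, 0.6]
gripper_width: 1.0
```

Call:
step_arm:
  increments: "0 40 0 0 0 0.1; 0 40 0 0 0 0.1; 0 40 0 0 0 0.1; 0 40 0 0 0 0.1; 0 40 0 0 0 0.1; 0 40 0 0 0 0.1; 0 40 0 0 0 0.1; 0 30 0 0 0 0.1; 0 20 0 0 0 0.1; 0 10 0 0 0 0; 0 0 0 0 0 0; 0 0 0 0 0 0"

```text
clock: 2.85
eef_pos: [0.4298, 0.064, 0.2495]
eef_rot: [1.396, 2.814, -0.0]
wrist_force: [-0.3, 0.4, 0.4]
gripper_width: 1.0
```

Run:
```python
from h import *
s=arm.sense();print(s)
d=arm.read_camera("wrist");cv2.imwrite("pics/w1.png",d["pixels"][:,:,::-1])
c=arm.read_camera("top");cv2.imwrite("pics/t1.png",c["pixels"][:,:,::-1])
```

```text
{'clock': 2.85, 'joint_positions': array([ 8.92465385e-02, -4.29531819e-01,  1.90606078e+00, -2.88109945e-04,
        1.66509851e+00, -5.60312331e-01]), 'joint_velocities': array([-0.01458546, -0.00129193,  0.0016418 , -0.00169364,  0.00176826,
       -0.0078828 ]), 'tau': array([ 1.60160277e+00, -2.72651070e+01, -6.26981163e+01,  1.23671321e-01,
        4.77332796e-02,  1.15925863e-01]), 'eef_pos': array([0.42976642, 0.06397761, 0.24953313]), 'eef_rot': array([ 1.39643030e+00,  2.81404182e+00, -4.12697287e-04]), 'wrist_force': array([-0.31906775,  0.42767144,  0.42228353]), 'ft_torque': array([-0.00477913, -0.12045928,  0.01478094]), 'gripper_width': 0.9995695286871563}
```

View pics/w1.png

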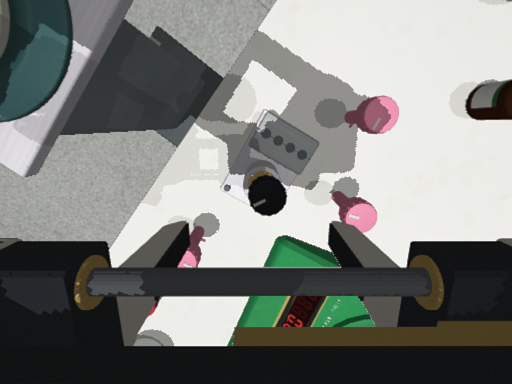

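The wrist view shows the knob at (267,196) between the fingers, with the brass ring at about (258,178). No pink part lies in the jaws' path. Next I'll measure the knob and the boss rim.

Run:
```python
from h import *
s=arm.sense();P=(s["eef_pos"],s["eef_rot"]);d=arm.read_camera("wrist");p=d["pixels"][:,:,::-1]
c=p[95:230,210:330];cv2.imwrite("pics/w1c.png",cv2.resize(c,None,fx=5,fy=4.4,interpolation=cv2.INTER_NEAREST)[:600])
m=np.zeros(p.shape[:2],np.uint8);m[165:220,240:295]=p.max(2)[165:220,240:295]<45
n_,l,st,ce=cv2.connectedComponentsWithStats(m);i=1+st[1:,4].argmax();print(st[i],ce[i])
print(plane(*ray(d,*ce[i],P),.122))
(cx,cy),r=cv2.minEnclosingCircle(np.argwhere(l==i)[:,::-1].astype(np.float32));print(cx,cy,r,plane(*ray(d,cx,cy,P),.13))
print("expect centre px of axis at",[proj(d,(.432,.066,z),P).round(1) for z in(.008,.07,.122,.137)])
```

```text
[ 249  175   37   40 1093] [267.2589204  194.24794145]
[0.43789423 0.0674185  0.122     ]
266.7821960449219 194.6288299560547 19.825136184692383 [0.43625945 0.06832241 0.13      ]
expect centre px of axis at [array([261.1, 172.9]), array([261.5, 181.7]), array([262., 192.]), array([262.2, 195.7])]
```

View pics/w1c.png

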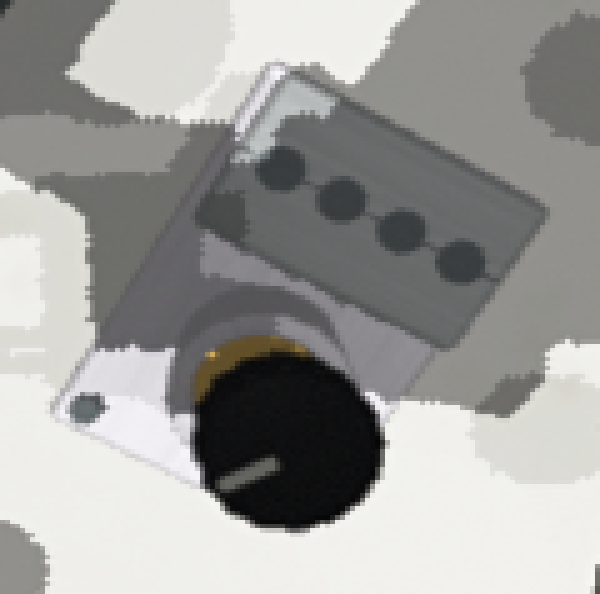

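Run:
```python
from h import *
s=arm.sense();P=(s["eef_pos"],s["eef_rot"]);d=arm.read_camera("wrist")
f=lambda x,y,z:plane(*ray(d,210+x/5-.4,95+y/4.4-.4,P),z)
a=f(52,408,.008);b=f(272,62,.008);u=(b-a);print(a,b,np.linalg.norm(u));u/=np.linalg.norm(u)
x=np.array([u[1],-u[0],0]);print("axis",a+u*.05+x*.045, np.arctan2(x[1],x[0]))
# block top corners z=.048: right-bottom (447,350), left edge (197,215) nearest boss edge y=32
q=f(447,350,.048);r=f(548,210,.048);print(q,r,np.linalg.norm(q-r))
u2=(r-q)/np.linalg.norm(r-q);x2=np.array([u2[1],-u2[0],0]);print("axis from block",q-u2*.032-x2*.04)
t=f(197,215,.048);print(t,np.linalg.norm(q-t),"ax", (t+q)/2-u2*.032)
# circles at z .07
print("rim", f(264,0,.07), f(166,400,.07), f(362,400,.07), (f(166,400,.07)+f(362,400,.07))/2)
for x0 in ((.432,.066),(.433,.067)):
  print([ ((proj(d,(x0[0]+r*np.cos(t),x0[1]+r*np.sin(t),z),P)-[210,95]+.4)*[5,4.4]).round(0).tolist() for r,z in((.0245,.07),) for t in np.arange(0,6.28,.785)])
```

```text
[0.39635685 0.01138765 0.008     ] [0.3803844  0.14009421 0.008     ] 0.12969386374341582
axis [0.43485654 0.066549   0.008     ] 0.12346849431094478
[0.46827958 0.10055719 0.048     ] [0.46255331 0.14827149 0.048     ] 0.04805668188144111
axis from block [0.43237757 0.06401891 0.048     ]
[0.39166787 0.09253057 0.048     ] 0.07703103173032698 ax [0.43378674 0.06477186 0.048     ]
rim [0.37049379 0.14798855 0.07      ] [0.41622728 0.04791377 0.07      ] [0.45535842 0.07768969 0.07      ] [0.43579285 0.06280173 0.07      ]
[[337.0, 434.0], [357.0, 372.0], [320.0, 315.0], [247.0, 298.0], [181.0, 332.0], [163.0, 395.0], [201.0, 449.0], [272.0, 466.0]]
[[342.0, 433.0], [363.0, 371.0], [326.0, 315.0], [252.0, 297.0], [187.0, 331.0], [168.0, 394.0], [206.0, 449.0], [278.0, 465.0]]
```

Call:
step_arm:
  increments: "3.7 1.5 0 0 0 0; 0 0 -15 0 0 0; 0 0 -20 0 0 0; 0 0 -20 0 0 0; 0 0 -20 0 0 0; 0 0 -20 0 0 0; 0 0 -15 0 0 0; 0 0 -10 0 0 0; 0 0 -8 0 0 0; 0 0 0 0 0 0"

```text
clock: 4.05
eef_pos: [0.4332, 0.066, 0.1207]
eef_rot: [-1.393, -2.815, 0.001]
wrist_force: [0.1, 0.6, 0.4]
gripper_width: 1.001
```

Call:
step_arm:
  increments: "0 0 0 0 0 0; 0 0 0 0 0 0; 0 0 0 0 0 0; 0 0 0 0 0 0; 0 0 0 0 0 0; 0 0 0 0 0 0"
  claw: 55
  force: 10

```text
clock: 4.65
eef_pos: [0.4334, 0.0661, 0.1216]
eef_rot: [1.393, 2.816, 0.0]
wrist_force: [-0.3, 0.7, -0.8]
gripper_width: 0.597
```

Run:
```python
from h import *
s=arm.sense();P=(s["eef_pos"],s["eef_rot"]);print(P,s["gripper_width"],s["wrist_force"])
d=arm.read_camera("wrist");p=d["pixels"][:,:,::-1]
cv2.imwrite("pics/w2.png",p)
```

```text
(array([0.43343544, 0.06606375, 0.12161013]), array([1.39294733e+00, 2.81579884e+00, 1.06623884e-04])) 0.5969262256136636 [-0.31645826  0.66771808 -0.82525787]
```

View pics/w2.png

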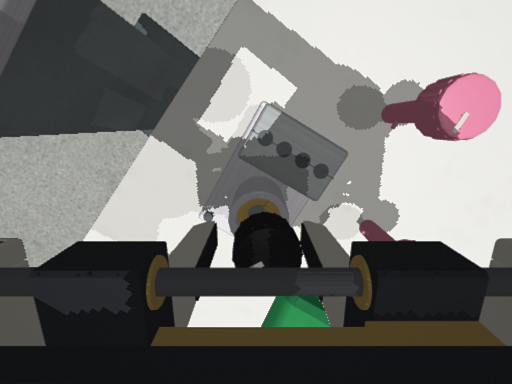

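The knob is between the pads at about (267,245). It sits slightly right of the tool's mid-line, and the boss is centred at about u=258. Closing now.

Call:
step_arm:
  increments: "0 0 0 0 0 0; 0 0 0 0 0 0; 0 0 0 0 0 0; 0 0 0 0 0 0; 0 0 0 0 0 0; 0 0 0 0 0 0; 0 0 0 0 0 0; 0 0 0 0 0 0"
  claw: 30
  force: 10

```text
clock: 5.5
eef_pos: [0.4334, 0.0661, 0.1216]
eef_rot: [1.393, 2.816, 0.0]
wrist_force: [-0.4, 0.5, 1.4]
gripper_width: 0.413
```

Run:
```python
from h import *
s=arm.sense();P=(s["eef_pos"],s["eef_rot"]);print(P,s["gripper_width"]*93,s["wrist_force"],s["ft_torque"])
d=arm.read_camera("wrist");p=d["pixels"][:,:,::-1]
c=p[95:300,150:360];cv2.imwrite("pics/w3.png",cv2.resize(c,None,fx=2.9,fy=2.9))
c=arm.read_camera("side")["pixels"][160:270,200:330,::-1];cv2.imwrite("pics/s3.png",cv2.resize(c,None,fx=5,fy=5))
```

```text
(array([0.43344386, 0.06605209, 0.12155041]), array([1.39306995e+00, 2.81574459e+00, 9.26313713e-05])) 38.41485644119863 [-0.42867807  0.50707089  1.40691174] [ 0.05103305 -0.14574851 -0.02764207]
```

View pics/w3.png

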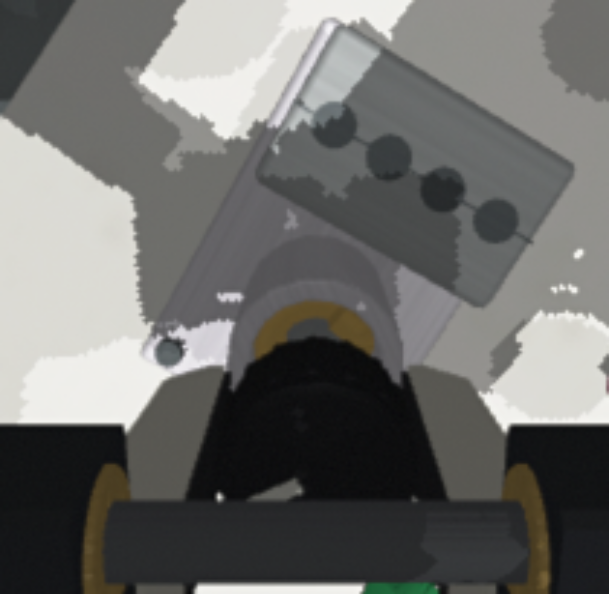

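View pics/s3.png

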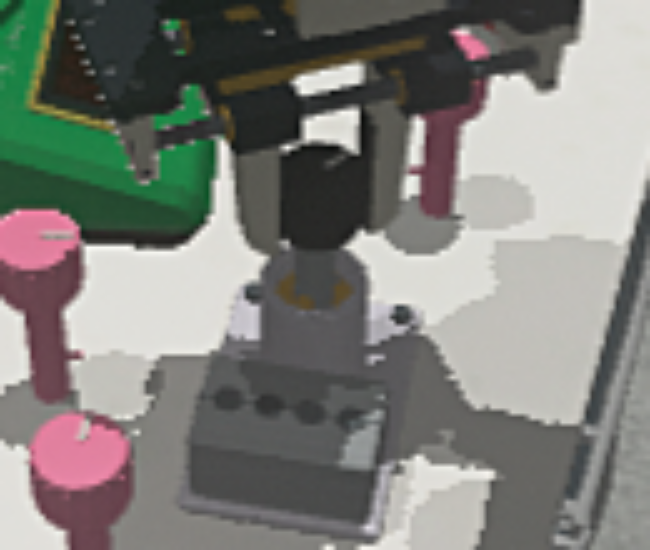

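The knob is gripped and upright, and the boss rim is centred on the tool mid-line. I'll push lightly and turn backward.

Call:
step_arm:
  increments: "0 0 -0.7 0 0 0; 0 0 -0.7 0 0 0; 0 0 0 0 0 0; 0 0 0 0 0 0.05; 0 0 0 0 0 0.05; 0 0 0 0 0 0.05; 0 0 0 0 0 0.05; 0 0 0 0 0 0"

```text
clock: 6.4
eef_pos: [0.4335, 0.066, 0.1209]
eef_rot: [1.102, 2.941, -0.0]
wrist_force: [-2.5, -0.6, 8.5]
gripper_width: 0.412
```

```bash
cat > st.py <<'E'
from h import *
s=arm.sense();e=s["eef_rot"];print(s["clock"],(s["eef_pos"]*1e3).round(2),"yaw",2*np.arctan2(e[1],e[0])%(2*np.pi),"j6",s["joint_positions"][5].round(3),"F",s["wrist_force"].round(2),"T",s["ft_torque"].round(3),(s["gripper_width"]*93).round(2))
E
cat > look.py <<'E'
from h import *
import sys
n=sys.argv[1]
d=arm.read_camera("wrist");p=d["pixels"][:,:,::-1]
a=cv2.resize(p[170:290,200:320],None,fx=3.2,fy=3.2,interpolation=cv2.INTER_CUBIC)
c=arm.read_camera("side")["pixels"][175:235,235:295,::-1];c=cv2.resize(c,(384,384),interpolation=cv2.INTER_CUBIC)
cv2.imwrite(f"pics/{n}.png",np.hstack([a,c]))
E
python3 st.py; python3 look.py l1
```

```text
Traceback (most recent call last):
  File "st.py", line 2, in <module>
    s=arm.sense();e=s["eef_rot"];print(s["clock"],(s["eef_pos"]*1e3).round(2),"yaw",2*np.arctan2(e[1],e[0])%(2*np.pi),"j6",s["joint_positions"][5].round(3),"F",s["wrist_force"].round(2),"T",s["ft_torque"].round(3),(s["gripper_width"]*93).round(2))
                                                                                                                                                                                                                      ^^^^^^^^^^^^^^^^^^^^^^^^^^^^^
AttributeError: 'float' object has no attribute 'round'
```

View pics/l1.png

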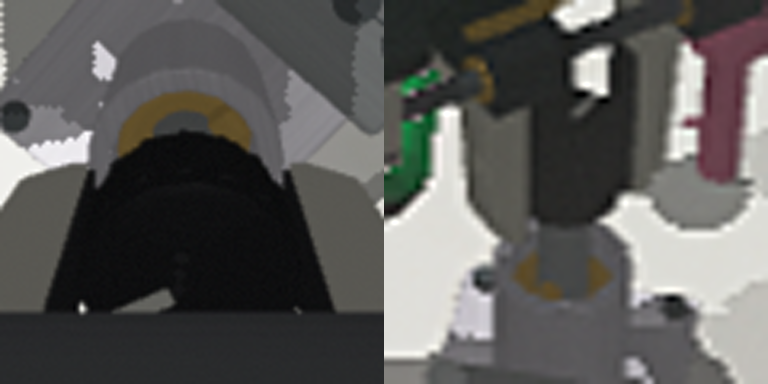

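The tool reads about 8 N of downward contact, and the knob's white line still moves with the gripper. I'll continue backward.

Call:
step_arm:
  increments: "0 0 0 0 0 0.07; 0 0 0 0 0 0.07; 0 0 0 0 0 0.07; 0 0 0 0 0 0"

```text
clock: 6.9
eef_pos: [0.4335, 0.0658, 0.1208]
eef_rot: [0.787, 3.041, -0.001]
wrist_force: [-3.8, -1.2, 8.9]
gripper_width: 0.416
```

```bash
sed -i 's/(s\["gripper_width"\]\*93).round(2)/round(s["gripper_width"]*93,2)/' st.py; python3 st.py
```

```text
6.9 [433.52  65.83 120.79] yaw 2.635344201730639 j6 -0.972 F [-3.78 -1.17  8.85] T [-0.571  0.458 -0.038] 38.66
```

Call:
step_arm:
  increments: "0 0 0 0 0 0.07; 0 0 0 0 0 0.07; 0 0 0 0 0 0"

```text
clock: 7.2
eef_pos: [0.4335, 0.0657, 0.1208]
eef_rot: [0.572, 3.089, -0.001]
wrist_force: [-2.9, -3.3, 8.6]
gripper_width: 0.416
```

```bash
python3 st.py
```

```text
7.2 [433.52  65.71 120.76] yaw 2.7752794226648874 j6 -1.112 F [-2.93 -3.32  8.56] T [-0.757  0.417  0.035] 38.69
```

Call:
step_arm:
  increments: "0 0 0 0 0 0.06; 0 0 0 0 0 0.06; 0 0 0 0 0 0"

```text
clock: 7.5
eef_pos: [0.4335, 0.0656, 0.1208]
eef_rot: [0.386, 3.117, -0.002]
wrist_force: [-2.3, -3.5, 8.2]
gripper_width: 0.42
```

Call:
step_arm:
  increments: "0 0 0 0 0 0.06; 0 0 0 0 0 0.06; 0 0 0 0 0 0"

```text
clock: 7.8
eef_pos: [0.4336, 0.0656, 0.1208]
eef_rot: [0.199, 3.135, -0.002]
wrist_force: [-1.7, -4.1, 8.2]
gripper_width: 0.416
```

Call:
step_arm:
  increments: "0 0 0 0 0 0.06; 0 0 0 0 0 0.06; 0 0 0 0 0 0"

```text
clock: 8.1
eef_pos: [0.4336, 0.0655, 0.1207]
eef_rot: [0.011, 3.141, -0.002]
wrist_force: [-1.3, -4.0, 7.7]
gripper_width: 0.423
```

```bash
python3 st.py; python3 look.py l2
```

```text
8.1 [433.63  65.53 120.73] yaw 3.1348601144198436 j6 -1.471 F [-1.26 -4.04  7.73] T [-1.129  0.121  0.012] 39.35
```

View pics/l2.png

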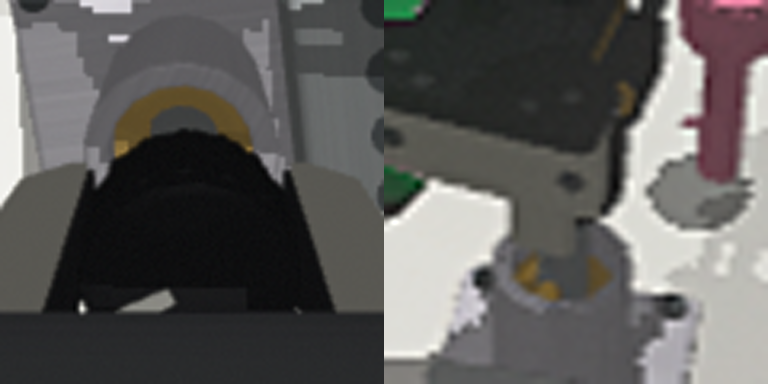

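The knob is turning with the gripper, since the line keeps the same place in the wrist view. No drop yet after 0.91 rad.

Call:
step_arm:
  increments: "0 0 0 0 0 0.06; 0 0 0 0 0 0.06; 0 0 0 0 0 0"

```text
clock: 8.5
eef_pos: [0.4337, 0.0655, 0.1208]
eef_rot: [-0.178, 3.136, -0.002]
wrist_force: [-0.7, -4.3, 7.3]
gripper_width: 0.416
```

Call:
step_arm:
  increments: "0 0 0 0 0 0.06; 0 0 0 0 0 0.06; 0 0 0 0 0 0"

```text
clock: 8.8
eef_pos: [0.4338, 0.0655, 0.1208]
eef_rot: [-0.365, 3.119, -0.002]
wrist_force: [-1.0, -4.8, 6.7]
gripper_width: 0.423
```

```bash
python3 st.py
```

```text
8.8 [433.79  65.49 120.8 ] yaw 3.374828223385087 j6 -1.711 F [-0.97 -4.84  6.67] T [-1.132 -0.177  0.012] 39.31
```

Call:
step_arm:
  increments: "0 -0.4 -0.2 0 0 0.06; 0 0 0 0 0 0.06; 0 0 0 0 0 0"

```text
clock: 9.1
eef_pos: [0.4338, 0.0653, 0.1207]
eef_rot: [-0.552, 3.092, -0.002]
wrist_force: [-0.7, -4.0, 8.6]
gripper_width: 0.421
```

Call:
step_arm:
  increments: "0 0 0 0 0 0.06; 0 0 0 0 0 0.06; 0 0 0 0 0 0"

```text
clock: 9.4
eef_pos: [0.4339, 0.0653, 0.1207]
eef_rot: [-0.736, 3.053, -0.002]
wrist_force: [0.5, -2.0, 8.0]
gripper_width: 0.414
```

Call:
step_arm:
  increments: "0 0 0 0 0 0.06; 0 0 0 0 0 0.06; 0 0 0 0 0 0"

```text
clock: 9.7
eef_pos: [0.4339, 0.0653, 0.1208]
eef_rot: [-0.918, 3.003, -0.002]
wrist_force: [-1.0, -2.7, 7.9]
gripper_width: 0.42
```

```bash
python3 st.py; python3 look.py l3
```

```text
9.7 [433.91  65.27 120.76] yaw 3.734883839387566 j6 -2.072 F [-1.01 -2.73  7.87] T [-0.682 -0.251 -0.012] 39.05
```

View pics/l3.png

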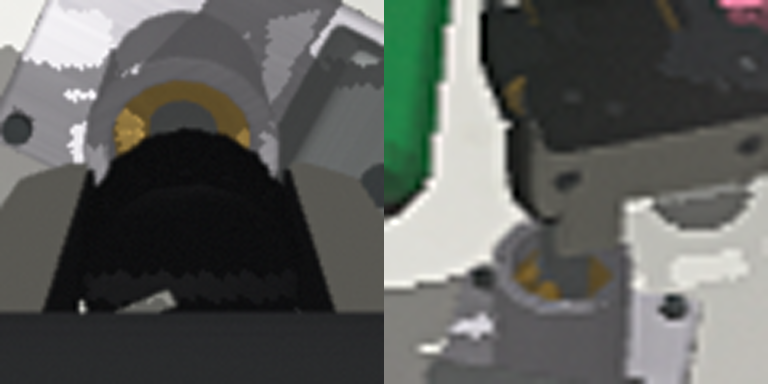

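No drop at 1.51 rad and the push still holds near 8 N. Continuing.

Call:
step_arm:
  increments: "0 0 0 0 0 0.06; 0 0 0 0 0 0.06; 0 0 0 0 0 0"

```text
clock: 10.1
eef_pos: [0.4339, 0.0653, 0.1208]
eef_rot: [-1.096, 2.943, -0.002]
wrist_force: [-0.1, -2.1, 7.6]
gripper_width: 0.421
```

Call:
step_arm:
  increments: "0 0 0 0 0 0.06; 0 0 0 0 0 0.06; 0 0 0 0 0 0"

```text
clock: 10.4
eef_pos: [0.4339, 0.0654, 0.1207]
eef_rot: [-1.271, 2.872, -0.002]
wrist_force: [0.4, -1.9, 7.5]
gripper_width: 0.419
```

```bash
python3 st.py
```

```text
10.4 [433.92  65.36 120.71] yaw 3.9749233740194803 j6 -2.312 F [ 0.36 -1.94  7.47] T [-0.468 -0.285 -0.006] 38.93
```

Call:
step_arm:
  increments: "0 0 0 0 0 0.06; 0 0 0 0 0 0.06; 0 0 0 0 0 0"

```text
clock: 10.7
eef_pos: [0.4339, 0.0654, 0.1208]
eef_rot: [-1.441, 2.79, -0.002]
wrist_force: [0.9, -1.8, 8.4]
gripper_width: 0.423
```

Call:
step_arm:
  increments: "0 0 0 0 0 0.06; 0 0 0 0 0 0.06; 0 0 0 0 0 0"

```text
clock: 11.0
eef_pos: [0.434, 0.0654, 0.1208]
eef_rot: [-1.606, 2.699, -0.002]
wrist_force: [0.5, -1.2, 8.1]
gripper_width: 0.42
```

```bash
python3 st.py; python3 look.py l4
```

```text
11.0 [433.96  65.38 120.79] yaw 4.214855902403527 j6 -2.552 F [ 0.47 -1.2   8.13] T [-0.341 -0.194 -0.045] 39.06
```

View pics/l4.png

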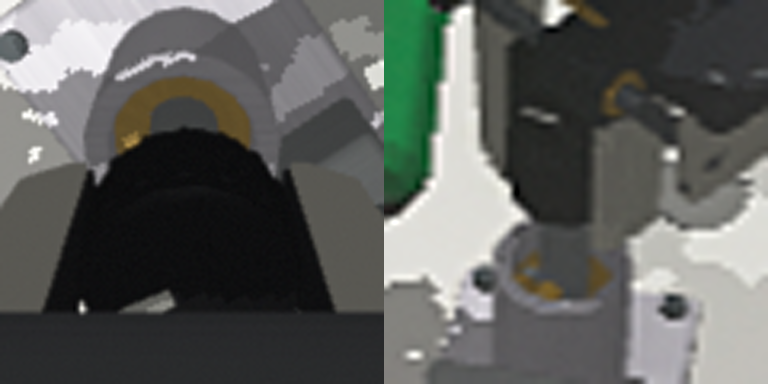

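It has turned 1.99 rad with no drop, and the line shows no slip. I'll continue carefully and watch for the stop's torque.

Call:
step_arm:
  increments: "0 0 0 0 0 0.05; 0 0 0 0 0 0.05; 0 0 0 0 0 0"

```text
clock: 11.4
eef_pos: [0.4339, 0.0654, 0.1208]
eef_rot: [-1.738, 2.616, -0.002]
wrist_force: [-0.6, -1.2, 7.9]
gripper_width: 0.416
```

```bash
python3 st.py
```

```text
11.4 [433.95  65.4  120.79] yaw 4.314452469923886 j6 -2.652 F [-0.64 -1.19  7.91] T [-0.331 -0.209  0.002] 38.69
```

Call:
step_arm:
  increments: "0 0 0 0 0 0.05; 0 0 0 0 0 0.05; 0 0 0 0 0 0"

```text
clock: 11.7
eef_pos: [0.4339, 0.0654, 0.1208]
eef_rot: [-1.867, 2.526, -0.002]
wrist_force: [0.1, -2.1, 8.1]
gripper_width: 0.418
```

```bash
python3 st.py;python3 - <<'E'
from h import *
d=arm.read_camera("wrist");p=d["pixels"][150:300,180:340,::-1]
cv2.imwrite("pics/l5.png",cv2.resize(cv2.convertScaleAbs(p,alpha=1.6,beta=20),None,fx=4,fy=4,interpolation=cv2.INTER_CUBIC))
E
```

```text
11.7 [433.91  65.43 120.77] yaw 4.414520607788297 j6 -2.752 F [ 0.11 -2.12  8.12] T [-0.202 -0.153 -0.03 ] 38.83
```

View pics/l5.png

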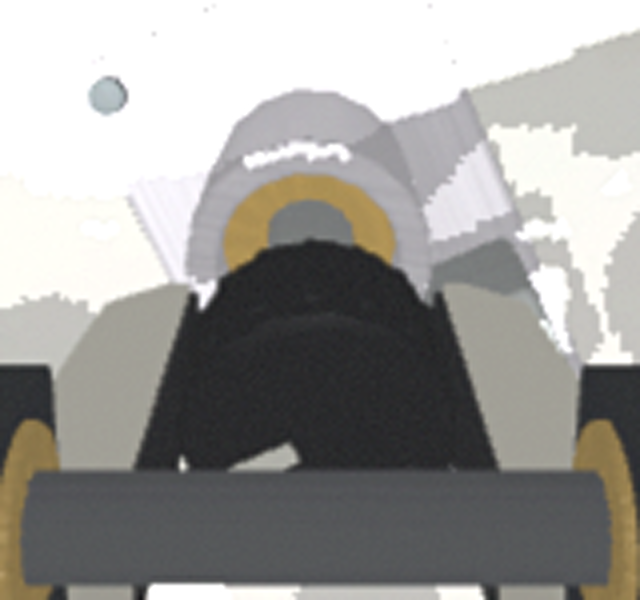

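Call:
step_arm:
  increments: "0 0 0 0 0 0.05; 0 0 0 0 0 0.05; 0 0 0 0 0 0"

```text
clock: 12.05
eef_pos: [0.4337, 0.0656, 0.1203]
eef_rot: [-1.99, 2.43, -0.001]
wrist_force: [0.2, -0.9, 4.4]
gripper_width: 0.417
```

```bash
python3 st.py
```

```text
12.05 [433.73  65.56 120.3 ] yaw 4.513600761377832 j6 -2.851 F [ 0.25 -0.88  4.36] T [-0.042 -0.318  0.039] 38.76
```

Call:
step_arm:
  increments: "0 0 0 0 0 0.05; 0 0 0 0 0 0.03; 0 0 0 0 0 0"

```text
clock: 12.35
eef_pos: [0.4335, 0.0656, 0.1198]
eef_rot: [-2.084, 2.351, -0.0]
wrist_force: [2.8, -0.7, 0.5]
gripper_width: 0.419
```

```bash
python3 st.py; python3 look.py l6
```

```text
12.35 [433.52  65.6  119.81] yaw 4.591892695856443 j6 -2.929 F [ 2.82 -0.71  0.47] T [-0.132 -0.688  0.042] 38.98
```

View pics/l6.png

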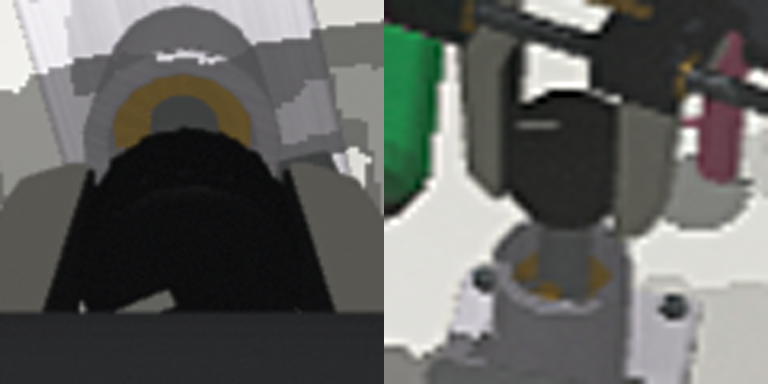

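The push vanished at about 2.3 rad, so the lug is over the opening. I'll lower it now and watch the force.

Call:
step_arm:
  increments: "0 0 -1 0 0 0; 0 0 -1 0 0 0; 0 0 0 0 0 0"

```text
clock: 12.75
eef_pos: [0.4335, 0.0656, 0.118]
eef_rot: [-2.084, 2.351, -0.0]
wrist_force: [3.5, -1.0, 3.2]
gripper_width: 0.422
```

```bash
python3 st.py
```

```text
12.75 [433.53  65.63 118.01] yaw 4.592297003637281 j6 -2.929 F [ 3.51 -1.04  3.25] T [-0.112 -0.688  0.058] 39.21
```

Call:
step_arm:
  increments: "0 0 -1 0 0 0; 0 0 -1 0 0 0; 0 0 -1 0 0 0; 0 0 0 0 0 0"

```text
clock: 13.15
eef_pos: [0.4334, 0.0656, 0.1146]
eef_rot: [2.084, -2.35, 0.0]
wrist_force: [3.8, -1.4, 0.1]
gripper_width: 0.419
```

Call:
step_arm:
  increments: "0 0 -1 0 0 0; 0 0 -1 0 0 0; 0 0 0 0 0 0"

```text
clock: 13.45
eef_pos: [0.4334, 0.0656, 0.1127]
eef_rot: [2.085, -2.35, 0.0]
wrist_force: [4.8, -0.8, -0.4]
gripper_width: 0.42
```

```bash
python3 st.py; python3 look.py l7
```

```text
13.45 [433.42  65.62 112.71] yaw 4.592750486092963 j6 -2.93 F [ 4.76 -0.84 -0.43] T [-0.186 -1.062  0.025] 39.06
```

View pics/l7.png

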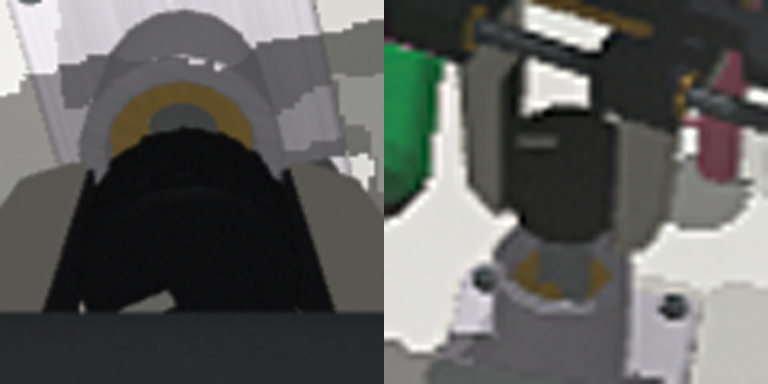

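The knob is visibly lower in the side view. I'll find the bottom of the drop.

Call:
step_arm:
  increments: "0 0 -0.7 0 0 0; 0 0 0 0 0 0"

```text
clock: 13.75
eef_pos: [0.4334, 0.0656, 0.1122]
eef_rot: [-2.085, 2.35, -0.0]
wrist_force: [3.9, -1.5, -0.0]
gripper_width: 0.413
```

Call:
step_arm:
  increments: "0 0 -0.7 0 0 0; 0 0 0 0 0 0"

```text
clock: 13.95
eef_pos: [0.4334, 0.0656, 0.1116]
eef_rot: [-2.085, 2.35, -0.0]
wrist_force: [4.4, -2.3, 3.4]
gripper_width: 0.42
```

```bash
python3 st.py
```

```text
13.95 [433.44  65.64 111.61] yaw 4.592732466620183 j6 -2.93 F [ 4.36 -2.31  3.36] T [-0.223 -0.869  0.001] 39.1
```

It bottomed at TCP z of about 111.7 mm, so the knob is about 113 mm high. Now I'll turn forward, following the 10 mm pitch.

Call:
step_arm:
  increments: "0.3 0 0 0 0 -0.1; 0 0 -0.16 0 0 -0.1; 0 0 -0.16 0 0 -0.1; 0 0 -0.16 0 0 -0.1; 0 0 -0.16 0 0 -0.1; 0 0 0 0 0 0"

```text
clock: 14.55
eef_pos: [0.4338, 0.0654, 0.1108]
eef_rot: [1.433, -2.796, 0.001]
wrist_force: [4.3, -4.0, 0.2]
gripper_width: 0.421
```

```bash
python3 st.py; python3 look.py l8
```

```text
14.55 [433.8   65.41 110.83] yaw 4.088973171548502 j6 -2.426 F [ 4.34 -4.01  0.2 ] T [-0.761 -1.297  0.039] 39.19
```

View pics/l8.png

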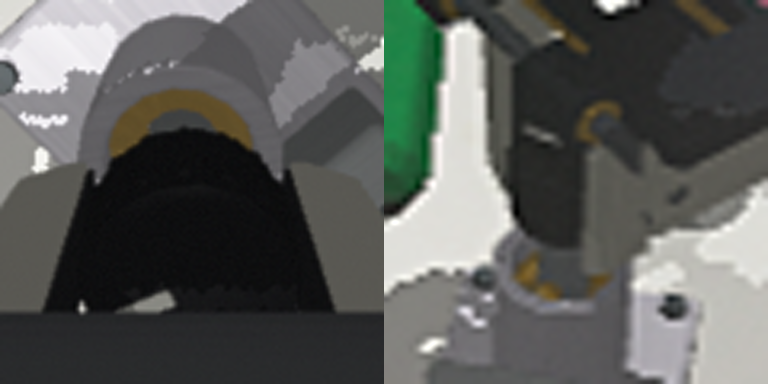

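The knob follows with little force, and the line is fixed relative to the jaws. Continuing.

Call:
step_arm:
  increments: "0.3 -0.3 -0.16 0 0 -0.1; 0 0 -0.16 0 0 -0.1; 0 0 -0.16 0 0 -0.1; 0 0 -0.16 0 0 -0.1; 0 0 -0.16 0 0 -0.1; 0 0 -0.16 0 0 -0.1; 0 0 -0.16 0 0 -0.1; 0 0 -0.16 0 0 -0.1; 0 0 -0.16 0 0 -0.1; 0 0 -0.16 0 0 -0.1; 0 0 0 0 0 0"

```text
clock: 15.75
eef_pos: [0.4336, 0.0652, 0.109]
eef_rot: [-0.079, -3.139, 0.001]
wrist_force: [0.7, -3.5, -0.3]
gripper_width: 0.422
```

```bash
python3 st.py; python3 look.py l9
```

```text
15.75 [433.63  65.19 108.99] yaw 3.0909902033738623 j6 -1.429 F [ 0.69 -3.45 -0.25] T [-0.617 -0.362 -0.006] 39.26
```

View pics/l9.png

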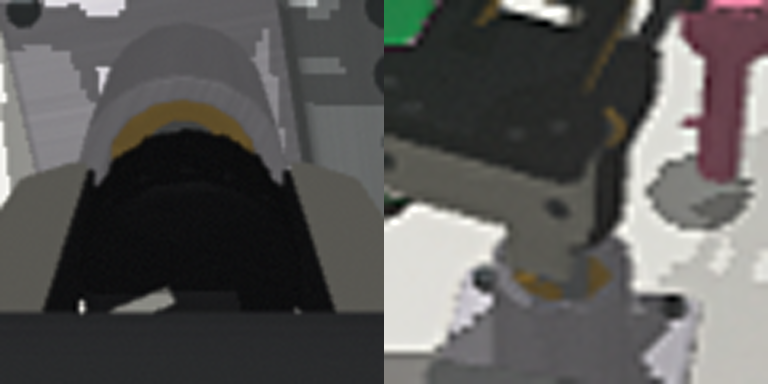

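Call:
step_arm:
  increments: "0 0 -0.16 0 0 -0.1; 0 0 -0.16 0 0 -0.1; 0 0 -0.16 0 0 -0.1; 0 0 -0.16 0 0 -0.1; 0 0 -0.16 0 0 -0.1; 0 0 -0.16 0 0 -0.1; 0 0 -0.16 0 0 -0.1; 0 0 -0.16 0 0 -0.1; 0 0 -0.16 0 0 -0.1; 0 0 -0.16 0 0 -0.1; 0 0 0 0 0 0"

```text
clock: 16.95
eef_pos: [0.4338, 0.0655, 0.1075]
eef_rot: [-1.572, -2.719, 0.0]
wrist_force: [1.2, -0.2, -0.8]
gripper_width: 0.416
```

```bash
python3 st.py
```

```text
16.95 [433.79  65.5  107.47] yaw 2.0934862927375484 j6 -0.431 F [ 1.22 -0.16 -0.77] T [-0.16  -0.243 -0.006] 38.68
```

Call:
step_arm:
  increments: "0 0 -0.16 0 0 -0.1; 0 0 -0.16 0 0 -0.1; 0 0 -0.16 0 0 -0.1; 0 0 -0.16 0 0 -0.1; 0 0 -0.16 0 0 -0.1; 0 0 -0.16 0 0 -0.1; 0 0 -0.16 0 0 -0.1; 0 0 -0.16 0 0 -0.1; 0 0 -0.16 0 0 -0.1; 0 0 -0.16 0 0 -0.1; 0 0 0 0 0 0"

```text
clock: 18.05
eef_pos: [0.4345, 0.0653, 0.1064]
eef_rot: [2.682, 1.634, 0.002]
wrist_force: [4.9, -2.0, -0.3]
gripper_width: 0.416
```

```bash
python3 st.py; python3 look.py l10
```

```text
18.05 [434.5   65.34 106.36] yaw 1.094357228965095 j6 0.568 F [ 4.92 -2.04 -0.31] T [-0.493 -1.189  0.057] 38.67
```

View pics/l10.png

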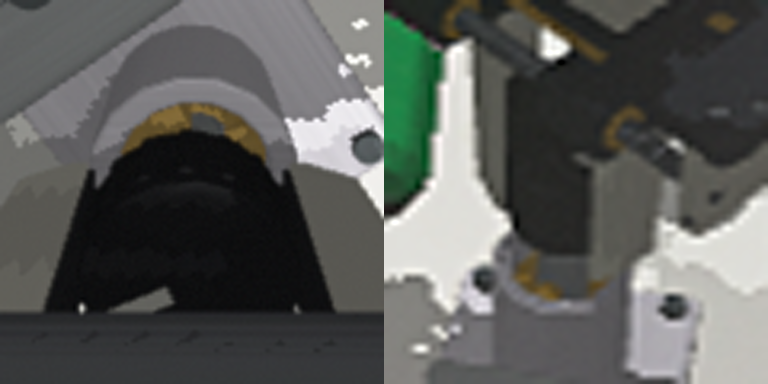

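Still tracking, about 0.56 turn done. Continuing.

Call:
step_arm:
  increments: "0.4 0 -0.16 0 0 -0.1; 0 0 -0.16 0 0 -0.1; 0 0 -0.16 0 0 -0.1; 0 0 -0.16 0 0 -0.1; 0 0 -0.16 0 0 -0.1; 0 0 -0.16 0 0 -0.1; 0 0 -0.16 0 0 -0.1; 0 0 -0.16 0 0 -0.1; 0 0 -0.16 0 0 -0.1; 0 0 -0.16 0 0 -0.1; 0 0 0 0 0 0"

```text
clock: 19.25
eef_pos: [0.4347, 0.0649, 0.1049]
eef_rot: [3.137, 0.148, 0.001]
wrist_force: [3.0, -6.3, 3.2]
gripper_width: 0.414
```

```bash
python3 st.py
```

```text
19.25 [434.75  64.85 104.9 ] yaw 0.09419515794490162 j6 1.568 F [ 2.96 -6.33  3.15] T [-1.322 -0.586  0.011] 38.5
```

Call:
step_arm:
  increments: "0 0 -0.16 0 0 -0.1; 0 0 -0.16 0 0 -0.1; 0 0 -0.16 0 0 -0.1; 0 0 -0.16 0 0 -0.1; 0 0 -0.16 0 0 -0.1; 0 0 -0.16 0 0 -0.1; 0 0 -0.16 0 0 -0.1; 0 0 -0.16 0 0 -0.1; 0 0 -0.16 0 0 -0.1; 0 0 -0.16 0 0 -0.1; 0 0 0 0 0 0"

```text
clock: 20.35
eef_pos: [0.4344, 0.0652, 0.1031]
eef_rot: [2.825, -1.373, 0.0]
wrist_force: [-1.0, -2.9, 4.9]
gripper_width: 0.418
```

```bash
python3 st.py; python3 look.py l11
```

```text
20.35 [434.37  65.23 103.15] yaw 5.3783668412405214 j6 2.567 F [-1.04 -2.91  4.89] T [-0.601  0.183  0.084] 38.92
```

View pics/l11.png

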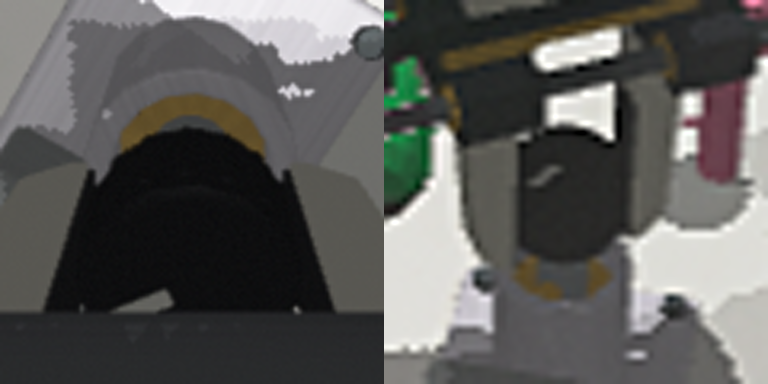

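Call:
step_arm:
  increments: "0 0 -0.16 0 0 -0.1; 0 0 -0.1 0 0 -0.1; 0 0 -0.1 0 0 -0.08; 0 0 0 0 0 0; 0 0 0 0 0 0; 0 0 0 0 0 0"

```text
clock: 21.05
eef_pos: [0.4344, 0.0654, 0.1027]
eef_rot: [-2.609, 1.75, 0.0]
wrist_force: [-0.7, -2.5, 5.3]
gripper_width: 0.416
```

```bash
python3 st.py
python3 - <<'E'
from h import *
s=arm.read_camera("side");q=s["pixels"][:,:,::-1].copy()
c=arm.sense()["eef_pos"]
for z in (.100,.104,.108):print(z,"top",proj(s,(c[0],c[1],z+.015)).round(1),"bottom",proj(s,(c[0],c[1],z-.015)).round(1))
print(plane(*ray(arm.read_camera("top"),357,237),.04))
cv2.imwrite("pics/s12.png",cv2.resize(q[185:240,230:300],None,fx=9,fy=9,interpolation=cv2.INTER_CUBIC))
cv2.imwrite("pics/t12.png",arm.read_camera("top")["pixels"][:,:,::-1])
E
```

```text
21.05 [434.39  65.39 102.73] yaw 5.101737938766305 j6 2.844 F [-0.75 -2.53  5.27] T [-0.543  0.268 -0.044] 38.73
0.1 top [262.4 200.3] bottom [262.1 210.2]
0.104 top [262.4 199. ] bottom [262.1 208.9]
0.108 top [262.5 197.6] bottom [262.2 207.6]
[ 0.40306258 -0.20640701  0.04      ]
```

View pics/s12.png

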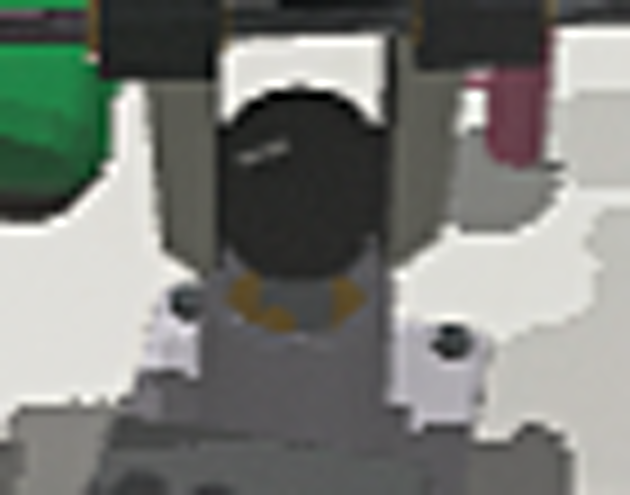

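View pics/t12.png

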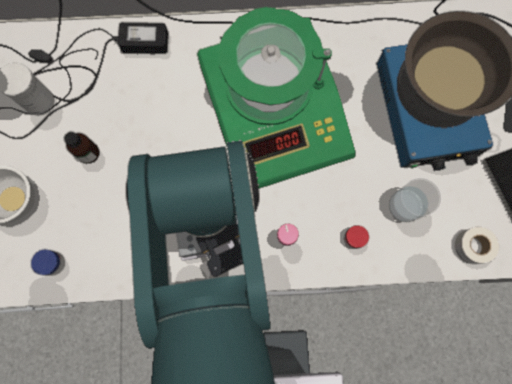

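Run:
```python
from h import *
s=arm.read_camera("side");q=s["pixels"]
a0=None
for c in ((.4365,.0682,.122),(.434,.0655,.104),(.434,.0655,.100),(.434,.0655,.107)):
    P=np.array([proj(s,(c[0]+.02*np.cos(t),c[1]+.02*np.sin(t),c[2]+h)) for t in np.arange(0,6.28,.1) for h in(-.015,.015)]);print(c,P.min(0).round(1),P.max(0).round(1))
im=cv2.imread("pics/side0.png")
for n,I,cols in(("init",im,(259,262,264)),("now",q[:,:,::-1],(260,262,264))):
    for u in cols:print(n,u,[(v,int(I[v,u].max())) for v in list(range(186,199))],[(v,int(I[v,u].max())) for v in list(range(205,221))])
```

```text
(0.4365, 0.0682, 0.122) [251.6 186.9] [270.9 210.4]
(0.434, 0.0655, 0.104) [253.1 192.6] [272.1 215.7]
(0.434, 0.0655, 0.1) [253.1 193.9] [272. 217.]
(0.434, 0.0655, 0.107) [253.1 191.5] [272.1 214.7]
init 259 [(186, 206), (187, 212), (188, 223), (189, 24), (190, 47), (191, 55), (192, 53), (193, 52), (194, 54), (195, 53), (196, 54), (197, 54), (198, 54)] [(205, 49), (206, 49), (207, 48), (208, 48), (209, 45), (210, 47), (211, 70), (212, 71), (213, 68), (214, 68), (215, 70), (216, 69), (217, 71), (218, 74), (219, 79), (220, 105)]
init 262 [(186, 205), (187, 212), (188, 186), (189, 31), (190, 45), (191, 46), (192, 79), (193, 139), (194, 45), (195, 53), (196, 54), (197, 55), (198, 57)] [(205, 51), (206, 48), (207, 48), (208, 49), (209, 49), (210, 52), (211, 76), (212, 73), (213, 73), (214, 74), (215, 72), (216, 73), (217, 73), (218, 72), (219, 72), (220, 80)]
init 264 [(186, 205), (187, 212), (188, 221), (189, 32), (190, 47), (191, 158), (192, 190), (193, 97), (194, 46), (195, 55), (196, 55), (197, 54), (198, 56)] [(205, 51), (206, 49), (207, 51), (208, 49), (209, 47), (210, 60), (211, 
[... 407 characters left out ...]
18, 72), (219, 91), (220, 92)]
now 262 [(186, 50), (187, 44), (188, 52), (189, 209), (190, 229), (191, 222), (192, 223), (193, 232), (194, 158), (195, 15), (196, 36), (197, 40), (198, 38)] [(205, 42), (206, 40), (207, 42), (208, 40), (209, 42), (210, 41), (211, 42), (212, 43), (213, 41), (214, 42), (215, 39), (216, 64), (217, 75), (218, 74), (219, 73), (220, 85)]
now 264 [(186, 43), (187, 47), (188, 62), (189, 248), (190, 226), (191, 221), (192, 223), (193, 232), (194, 203), (195, 12), (196, 35), (197, 39), (198, 39)] [(205, 39), (206, 40), (207, 42), (208, 41), (209, 40), (210, 42), (211, 41), (212, 42), (213, 41), (214, 41), (215, 41), (216, 64), (217, 73), (218, 72), (219, 70), (220, 70)]
```

The knob's outline has moved 5.2 to 5.75 px down, against 5.3 to 5.7 px predicted for 104 mm. That agrees with TCP + 1.2 = 103.9 mm. The jar is still at (357,237). I'll relieve the push and let it settle.

Call:
step_arm:
  increments: "0 0 0.4 0 0 0; 0 0 0 0 0 0; 0 0 0 0 0 0; 0 0 0 0 0 0; 0 0 0 0 0 0; 0 0 0 0 0 0; 0 0 0 0 0 0; 0 0 0 0 0 0"

```text
clock: 22.05
eef_pos: [0.4343, 0.0654, 0.1028]
eef_rot: [2.604, -1.757, -0.0]
wrist_force: [-1.2, -2.3, 1.5]
gripper_width: 0.419
```

```bash
python3 st.py
python3 - <<'E'
from h import *
print(arm.finish_job())
E
```

```text
22.05 [434.34  65.36 102.85] yaw 5.096069417756527 j6 2.849 F [-1.16 -2.26  1.5 ] T [-0.38   0.237  0.02 ] 38.97
the job is handed in; nothing more can be done
None
```

The screw is started in its thread, and I handed the job in at 22 s with the knob still held at about 10 N. `finish_job` gives no verdict, so the outcome rests on my own checks.

- **Drop:** I gripped the knob centred on the boss axis and turned it backward under about 8 N of push. The push vanished at about 2.3 rad, and the screw then sank about 9 mm.
- **Forward turn:** I turned it forward about 5.8 rad, roughly 0.92 of a turn, at 10 mm a turn. It was not quite a full turn because the last joint was near the end of its range, and I did not regrip.
- **Knob height:** the tool height gives about 104 mm, and the side camera agrees. That is within the 100–107 mm window.
- **Position and tilt:** in the camera views the knob looked upright and within about 1–2 mm of the boss axis. I did not measure the tilt as a number.
- **Forces and the jar:** the last wrist force was under 3 N on each axis. The red jar still shows at its starting place in the top view.
- **Disagreement:** my early camera estimates of the boss axis differed by up to about 6 mm. I used a value between them, and side forces of at most about 6 N while turning suggest it was close.

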